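Gauge the spare candle and fill the empty cell

ROBOT

A 6-joint arm with a two-finger parallel gripper is mounted at the origin on the work surface. World frame = base frame: x ahead of the robot, y to its left, z up, the work surface at z = 0. Lengths are in mm, angles in rad, forces in N, time in s.
With the tool pointing down it reaches from about 325 to 850 mm from the base axis. Payload 4.4 kg.
Tool frame: the origin (TCP) lies on the centre line of the jaws, within the pads' length; the fingertips stand 19 mm ahead of it and the grasp point (between the pads) is the TCP; z points along the fingers, y is the direction in which the jaws open and shut (so a half turn about z gives the same grasp; the last joint's range is limited). The gripper opens to 94 mm and grips with 3 to 60 N. Pads are 16 mm wide; open, the fingers measure 119 mm over their backs; the gripper's body (75 mm by 177 mm) begins 78 mm behind the grasp point.
Start: joints at [-0.15, 0.207, 1.542, -0, 1.393, -0.15], TCP at [575.002, -0.012, 224.447] pointing down, gripper open.
Joint ranges: [-2.73, 2.73], [-0.86, 2.22], [0.23, 2.46], [-1.11, 4.25], [0.08, 2.63], [-2.82, 2.82]. Speed limits (rad/s): [2.79, 2.79, 3.14, 3.14, 3.14, 3.14].

INTERFACE

Orientations are given as a 3x3 rotation matrix whose columns are the frame's x, y, z axes.
In Python, from station import r, eyes gives the robot as it stands.
- The arm moves only by the shell command python3 -m handwheel 'ROWS' [OPENING] [FORCE]. ROWS is JSON, a list of rows, each an object with "linear": the shift along the tool's x, y, z in mm, a list of three; "delta_rot": the turn, a rotation vector about the tool's x, y, z in degrees, a list of three. In form: [{"linear": [dx, dy, dz], "delta_rot": [ax, ay, az]}, ...]. A call has 1 to 12 rows; each row is the pose to reach, as a shift and turn from the pose measured when the call began, along the tool's axes at that moment; what a row does not reach only later rows make up. A row lasts 1/8 s, in which the tool goes at most 62.5 mm and 10.7 degrees, less where a joint would pass 70% of its speed; a pose out of reach is approached as far as the arm can. A call with a gripper value outside its range is refused whole. OPENING is the opening in per cent of the stroke, from 0 (shut) to 100 (fully open), set as the call begins (- or left out, the last holds). The fingers move at their own pace and stop on an object; FORCE is the grip in N (left out, the last holds). Time passes only in rows, so rows that repeat a pose let the fingers close. It gives the time, the measured TCP pose, the force and the opening at its end, in the units of the state.
- r.sense(): the state, without advancing time (a new reading comes with each control period).
- eyes.capture(name): name is "scene" or "side" or "wrist"; returns a dict with "image" (420x560x3 uint8, red, green, blue), "fx", "fy", "cx", "cy" (pixels), "camera_from_world" (4x4, takes a point from world to camera coordinates). Camera axes: x right, y down, z forward; pixel columns grow to the right and rows downward; lengths in mm; the calibration is good to about 2 mm. The wrist camera is an equidistant fisheye: a pixel r from the principal point sees the ray r / f radians off the axis. A picture is of the moment at which its call begins. There is no depth.
- r.job_done(): hands the job in, once; it reports no verdict.
The state is a dict: "time": time; "joint_positions": joint angles; "joint_vel": joint speeds; "effort": joint torques, N m; "eef_pos": TCP position; "eef_rot": TCP orientation; "force": force on the tool from outside, world axes, zero at the start; "torque": the same for the moment, N m; "width": finger opening in mm.
Only numpy, scipy, OpenCV 4.12 (cv2) and the standard library are available. Lean on these libraries where they do the work, as an engineer would, in place of code of your own. Each camera call takes 0.05 s, during which the arm holds its last target. There are 200 camera calls.

TASK

Before the table is laid, check the tall spare ivory candle in the candle gauge: stand it upright between the jaws, let go of it, and slide the carriage shut by its red tab until the candle is pressed against the fixed jaw and the sprung pad has visibly given by several millimetres, without bottoming it or squeezing the wax hard. Then slide the carriage back fully open while the candle still stands in the gauge, and only after that stand the candle upright in the one empty cell of the wooden holder. Leave the gauge fully open and do not shift or knock over the other candles, the drinking glass, the vase or the pepper mill.

Things in the scene. Friction and masses are not known exactly. Their poses are not given: they have to be found in the camera images.
- spare: the spare: the tall unlit ivory pillar candle, a cylinder 48 mm across and 88 mm tall (plus a soft 7 mm wick that can be ignored), about 0.15 kg, standing upright on the table; origin at the centre of its underside, z up its axis
- gauge: candle gauge fixed to the table: a dark wooden bed 260 x 70 x 15 mm, its long side along its x axis (origin: centre of the underside). A steel fixed jaw stands at the -x end and a brass carriage with a red upright tab slides along x. A candle to be gauged stands on the bed (top 15 mm above the table) between fixed jaw and carriage pad, on the centre line y = 0
- anvil: the gauge's steel fixed jaw, 50 mm wide, reaching 42 mm above the table; origin on its measuring face, at the middle of the face's foot at bed level (gauge x = -105 mm, 15 mm above the table). The face looks along the gauge's +x; a candle touching it has its axis 24 mm in front of it (gauge x = -81 mm)
- carriage (a joint): slide of the brass carriage along the gauge, m: 0 = fully open against its stop, growing as it closes towards the fixed jaw (moves along the gauge's -x), up to 0.085. It stays where it is left (about 6 N of friction). With the pad relaxed, the gap between pad and fixed jaw is 100 mm minus this value; starts between 0.010 and 0.030 (gap 70 to 90 mm)
- pad (a joint): how far the carriage's black sprung pad (44 mm wide, from 18 to 40 mm above the table) is pressed back into the carriage, m: 0 = relaxed, 0.014 = bottomed; the spring gives 0.35 N per mm, so it registers contact
- tab_top (a point): middle of the top edge of the red upright tab on the carriage, by which it is slid: 12 mm thick along the slide, 34 mm wide across it; its top is 85 mm above the table, free to grasp down to 40 mm above the table; it stands 75 mm behind the relaxed pad's face (gauge x = 70 mm minus the carriage value)
- holder: wooden candle holder fixed to the table: a tray 200 (x) x 137 (y) x 30 mm tall, walls 6 mm, floor 6 mm above the table, with 3 x 2 square cells about 59 mm wide inside; origin at the centre of its underside. Five cells hold short candles, one is empty (only a dark wax mark on its floor)
- cell0 (a point): centre of the floor of a holder cell, 6 mm above the table (holder x = -65 mm, y = -33 mm)
- cell1 (a point): centre of the floor of a holder cell, 6 mm above the table (holder x = -65 mm, y = 33 mm)
- cell2 (a point): centre of the floor of a holder cell, 6 mm above the table (holder x = 0 mm, y = -33 mm)
- cell3 (a point): centre of the floor of a holder cell, 6 mm above the table (holder x = 0 mm, y = 33 mm)
- cell4 (a point): centre of the floor of a holder cell, 6 mm above the table (holder x = 65 mm, y = -33 mm)
- cell5 (a point): centre of the floor of a holder cell, 6 mm above the table (holder x = 65 mm, y = 33 mm)
- stub0: half-burnt ivory candle standing in a holder cell, 48 mm across, 40 mm tall; origin at the centre of its underside; leave it there
- stub1: half-burnt rose candle standing in a holder cell, 48 mm across, 40 mm tall; origin at the centre of its underside; leave it there
- stub2: half-burnt ivory candle standing in a holder cell, 48 mm across, 40 mm tall; origin at the centre of its underside; leave it there
- stub3: half-burnt rose candle standing in a holder cell, 48 mm across, 40 mm tall; origin at the centre of its underside; leave it there
- stub4: half-burnt ivory candle standing in a holder cell, 48 mm across, 40 mm tall; origin at the centre of its underside; leave it there
- tumbler: drinking glass, 72 mm across, 90 mm tall, on the table; origin at the centre of its underside; leave alone
- vase: green glass jar with one white rose, 60 mm across, 155 mm tall, origin at the centre of its underside; leave alone
- mill: dark wooden pepper mill, 52 mm across, 130 mm tall, origin at the centre of its underside; leave alone
There are look-alikes about, which are no part of the job. Leave any orange look-alike of the spare alone.

How it is judged (in metres and radians):
On the way, in this order (a step that is already met when the one before it is completed fails the run):
1. the spare candle stands upright in the gauge, released, pressed between the fixed jaw (over 0.7 N) and the carriage's pad, the pad pressed in by more than 3 mm and less than 13.5 mm, for 0.3 s (x of spare in the frame of gauge between -0.095 and -0.02 m and y of spare in the frame of gauge between -0.025 and 0.025 m and angle between spare's own z axis and vertical below 0.12 rad and contact force between the fingers and spare below 0.1 N and contact force between anvil and spare above 0.7 N and value of joint pad between 0.003 and 0.0135 m), for 0.3 s.
2. the carriage is slid back fully open (within 10 mm of its stop) with the candle still standing upright in the gauge, not held (x of spare in the frame of gauge between -0.095 and -0.02 m and y of spare in the frame of gauge between -0.025 and 0.025 m and angle between spare's own z axis and vertical below 0.12 rad and contact force between the fingers and spare below 0.1 N and value of joint carriage below 0.01 m), for 0.1 s.
At the end, for the whole second after the job is handed in: the spare candle stands upright (within 0.1 rad), at rest on the floor of the empty cell (within 10 mm of its centre), the carriage is within 10 mm of its open stop, the other candles are within 20 mm and the drinking glass, vase and pepper mill within 30 mm of where they began ((horizontal distance between spare and cell0 below 0.01 m or horizontal distance between spare and cell1 below 0.01 m or horizontal distance between spare and cell2 below 0.01 m or horizontal distance between spare and cell3 below 0.01 m or horizontal distance between spare and cell4 below 0.01 m or horizontal distance between spare and cell5 below 0.01 m) and height (world z) of spare between 0.003 and 0.01 m and angle between spare's own z axis and vertical below 0.1 rad and linear speed of spare below 0.02 m/s and value of joint carriage below 0.01 m and distance of each of stub0, stub1, stub2, stub3, stub4 from where it was at the start of the episode below 0.02 m and distance of each of tumbler, vase, mill from where it was at the start of the episode below 0.03 m); the robot touches nothing.
It fails at once if the spare candle is squeezed in the gauge with more than 15 N (contact force between anvil and spare above 15 N).
It fails at once if the spare candle is tipped over (more than 0.8 rad) (angle between spare's own z axis and vertical above 0.8 rad).
It fails at once if a candle in the holder is shifted by more than 20 mm or tipped (distance of any of stub0, stub1, stub2, stub3, stub4 from where it was at the start of the episode above 0.02 m or angle between any of stub0, stub1, stub2, stub3, stub4's own z axis and vertical above 0.4 rad).
It fails at once if the drinking glass, the vase or the pepper mill is shifted by more than 30 mm or tipped ((distance of tumbler from where it was at the start of the episode above 0.03 m or angle between tumbler's own z axis and vertical above 0.4 rad) or (distance of vase from where it was at the start of the episode above 0.03 m or angle between vase's own z axis and vertical above 0.4 rad) or (distance of mill from where it was at the start of the episode above 0.03 m or angle between mill's own z axis and vertical above 0.4 rad)).
It also fails if it takes over 72 s, if anything falls off the work surface, if the arm or the gripper's body presses on something with over 40 N, if the wrist force passes 120 N, or if a joint passes its speed limit or range.

## Working session

There is one attempt and no reset: what is moved stays moved. The work goes in short steps, Python scripts to look and compute and a shell command to move; the robot and the scene stay as the last step left them, time stands still between calls to the robot, and variables do not carry over. Pictures are saved under pics/ and viewed, about 8 in all and at most 12, crops included, and the job is handed in when it is done.

```bash
mkdir -p pics; ls
cat > h.py <<'E'
import numpy as np, cv2, pickle
def snap(n):
    from station import eyes
    c=eyes.capture(n); pickle.dump(c,open(f'pics/{n}.pkl','wb')); return c
def load(n): return pickle.load(open(f'pics/{n}.pkl','rb'))
def proj(c,p):
    T=np.array(c['camera_from_world']); q=T[:3,:3]@np.array(p,float)+T[:3,3]
    return np.array([c['fx']*q[0]/q[2]+c['cx'],c['fy']*q[1]/q[2]+c['cy']])
def ray(c,u,v,z,fish=False):
    T=np.array(c['camera_from_world']); a=(u-c['cx'])/c['fx'];b=(v-c['cy'])/c['fy']
    if fish:
        t=np.hypot(a,b); s=np.sin(t)/max(t,1e-9); d=np.array([a*s,b*s,np.cos(t)])
    else: d=np.array([a,b,1.])
    R=T[:3,:3]; o=-R.T@T[:3,3]; d=R.T@d
    return o+d*(z-o[2])/d[2]
def save(img,name,s=1):
    img=cv2.resize(np.ascontiguousarray(img),None,fx=s,fy=s,interpolation=cv2.INTER_CUBIC)
    cv2.imwrite(f'pics/{name}.png',img[:,:,::-1])
E
python3 - <<'E'
from h import *
for n in ('scene','side','wrist'):
    c=snap(n); T=np.array(c['camera_from_world']);print(n,c['fx'],c['cx'],c['cy'],(-T[:3,:3].T@T[:3,3]).round())
a=[load(n)['image'] for n in('scene','side')]
save(a[0],'s0',1.42); save(a[1],'d0',1.42); save(load('wrist')['image'],'w0',1.42)
E
```

```text
pics
scene 385.6206306139105 284.4649436375487 213.35495591773707 [1362. -164.  555.]
side 517.782639585115 279.2074135421969 210.80054789460632 [-124. -708.  711.]
wrist 325.19226210127806 281.8896208524509 206.13683433994092 [574.  85. 384.]
```

View pics/s0.png

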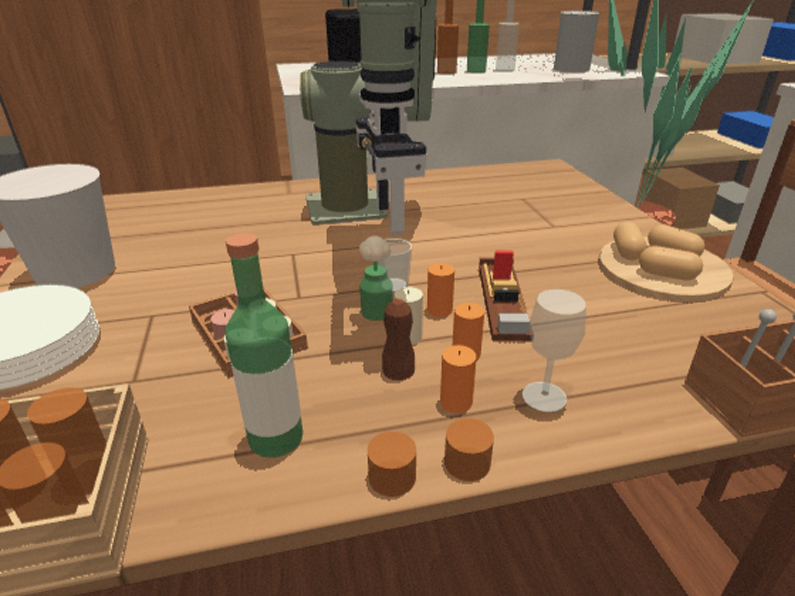

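View pics/d0.png

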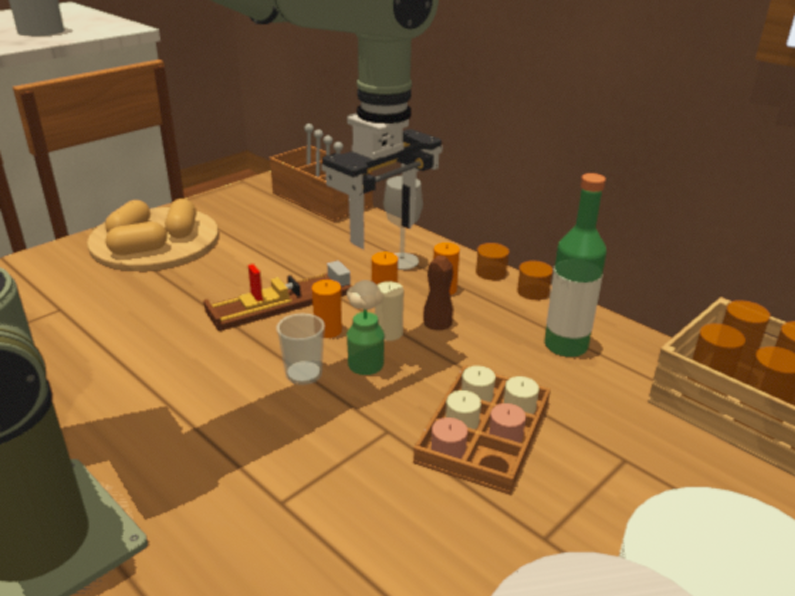

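The only tall ivory candle is at about (413,315) in the scene view and (388,310) in the side view, both in 1.42x pixels. The three tall orange ones, at (440,290), (468,330) and (458,380), are the look-alikes. The gauge is at side (280,295), with its fixed jaw away from the robot. The holder's empty cell is at side (495,462).

View pics/w0.png

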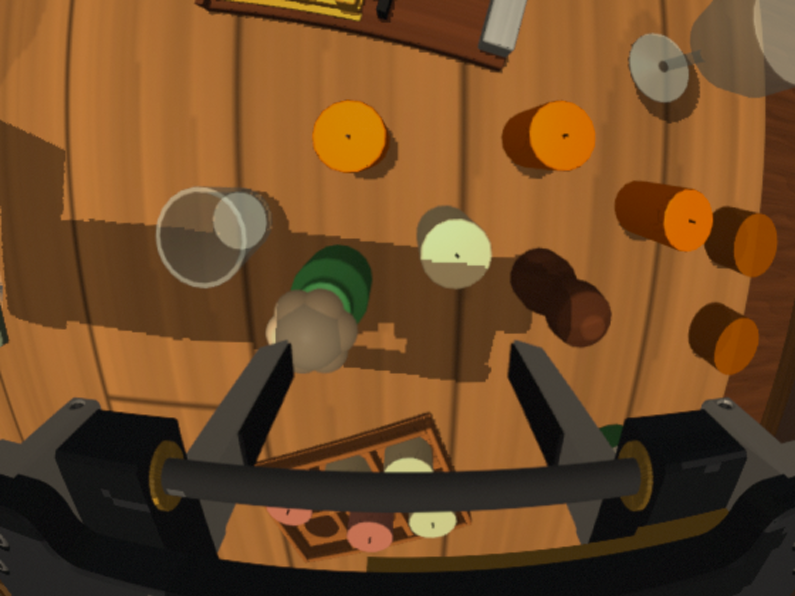

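Run:
```python
from h import *
c=load('side'); i=c['image']; save(i[150:350,140:400],'dcrop',3)
```

```text
(no output)
```

View pics/dcrop.png

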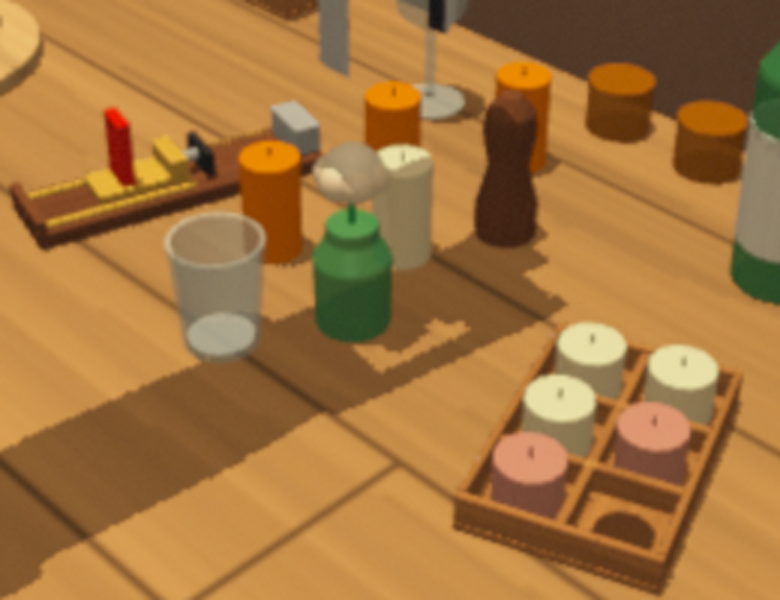

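The enlarged crop confirms it: the spare is the tall ivory cylinder at crop (403,205), standing between the vase, the mill and the orange candles. Next I'll work out the poses.

Run:
```python
from h import *
from scipy.optimize import least_squares
S=load('side');W=load('wrist')
s=lambda u,v,z: ray(S,u/3+140,v/3+150,z)[:2]
w=lambda u,v,z: ray(W,u/1.42,v/1.42,z,True)[:2]
P=lambda n,*a: print(n,*[x.round(1) for x in a])
P('spare',s(403,164,88),w(457,256,88))
P('orangenear',s(269,153,88),w(348,136,88)); P('orange2',w(565,136,88)); P('mill',w(578,312,130),s(512,100,130)); P('vase',s(353,325,0)); P('tumb',w(202,237,90),s(216,238,90))
G=[(130,35,0),(130,-35,15)]; 
pts=[s(44,243,0),s(12,186,15)]; P('gauge',*pts,w(503,70,0),w(198,8,0),w(481,48,42),s(300,131,42),s(272,107,42)); P('tab',s(118,113,85))
def fit(L,Q):
    L=np.array(L,float);Q=np.array(Q)
    f=lambda p:((L@np.array([[np.cos(p[2]),-np.sin(p[2])],[np.sin(p[2]),np.cos(p[2])]]).T+p[:2])-Q).ravel()
    return f
f=fit([(130,35),(130,-35),(-130,35),(130,35),(-105,25),(-105,25),(-105,-25)],[s(44,243,0),s(12,186,15),w(503,70,0),w(198,8,0),w(481,48,42),s(300,131,42),s(272,107,42)])
r=least_squares(f,[600,200,3.1],loss='soft_l1');print(r.x,f(r.x).reshape(-1,2).round(1))
A,B,C,D=s(457,497,30),s(560,325,30),s(737,375,30),s(663,563,30);P('hold',A,B,C,D,w(430,413,30),w(472,522,30),w(305,558,30))
f=fit([(-100,68.5),(100,68.5),(100,-68.5),(-100,-68.5)],[A,B,C,D]);r=least_squares(f,[550,-200,.2]);print(r.x,f(r.x).reshape(-1,2).round(1))
x,y,t=r.x;R=np.array([[np.cos(t),-np.sin(t)],[np.sin(t),np.cos(t)]]);print('cell',R@[-65,-33]+r.x[:2],'img',s(623,530,6),w(325,527,6))
```

```text
spare [608.1  14.9] [610.9  21.5]
orangenear [544.5  99.5] [540.5  99.7]
orange2 [681.6 103.6]
mill [682.4  -3.4] [687.4 -24.9]
vase [518.4 -22.6]
tumb [437.4  36.7] [437.7  33.3]
gauge [414.8 232. ] [432.6 302.6] [658.3 162.4] [395.  231.7] [632.7 170.1] [637.2 168.6] [647.7 217.3]
tab [501.  237.4]
[544.34740148 225.94536754   2.83034568] [[-4.9  0.5]
 [-1.3 -3.6]
 [-0.9 -9.6]
 [14.9  0.7]
 [ 4.  -0.1]
 [-0.6  1.4]
 [ 4.3  0.3]]
hold [ 415.6 -226.2] [ 598.7 -156.4] [ 642.9 -279.8] [ 462.4 -351.4] [ 599.9 -132.8] [ 648.9 -272.8] [ 464.7 -337.3]
[ 5.29915928e+02 -2.53464232e+02  3.64541452e-01] [[-3.6  1.1]
 [ 0.2  2.6]
 [ 4.8 -2. ]
 [-1.5 -1.7]]
cell [ 480.95244087 -307.46957344] img [ 487.9417828  -303.68468199] [ 487.85050957 -306.19624781]
```

```bash
cat >> h.py <<'E'
def togo(x,y,z,yaw=None):
    "shift in tool axes to world target, and delta rot (deg about tool z) putting tool y along world yaw (mod 180)"
    from station import r
    s=r.sense(); R=np.array(s['eef_rot']); d=R.T@(np.array([x,y,z])-s['eef_pos'])
    print('t',round(s['time'],2),'tcp',np.round(s['eef_pos'],1),'q',np.round(s['joint_positions'],2),'F',np.round(s['force'],1),'w',round(s['width'],1),'tilt',np.round(R[:2,2],3))
    cur=np.degrees(np.arctan2(R[1,1],R[0,1])); out=None
    if yaw is not None:
        e=(cur-yaw+90)%180-90; out=round(e,1)   # tool z down: +rot reduces world yaw
    print('linear',d.round(1),'rotz',out,'tool y yaw',round(cur,1))
E
python3 - <<'E'
from h import *
from station import r
print(np.round(r.sense()['eef_rot'],3)); togo(500,238,190,162.2)
E
```

```text
[[-0.     1.    -0.002]
 [ 1.     0.     0.   ]
 [ 0.    -0.002 -1.   ]]
t 0.15 tcp [5.744e+02 1.000e-01 2.236e+02] q [-0.15  0.21  1.54 -0.    1.39 -0.15] F [0.1 0.1 0.2] w 93.9 tilt [-0.002  0.   ]
linear [237.9 -74.4  33.8] rotz 17.8 tool y yaw 0.0
```

```bash
python3 -m handwheel '[{"linear":[40,-15,0],"delta_rot":[0,0,5]},{"linear":[80,-25,0],"delta_rot":[0,0,10]},{"linear":[120,-30,0],"delta_rot":[0,0,15]},{"linear":[150,-30,0],"delta_rot":[0,0,18]},{"linear":[150,-30,0],"delta_rot":[0,0,18]},{"linear":[150,-30,0],"delta_rot":[0,0,18]}]' 100
python3 - <<'E'
from h import *
c=snap('wrist'); save(c['image'],'w1',1.42); togo(500,238,190,162.2)
E
```

```text
time: 0.9
eef_pos: [544.3, 149.4, 223.3]
eef_rot: [[0.308, 0.951, -0.002], [0.951, -0.308, -0.001], [-0.001, -0.002, -1.0]]
force: [0.0, -0.1, 0.8]
width: 94.2
t 0.95 tcp [544.4 149.1 223.4] q [ 0.11  0.19  1.57 -0.    1.39  0.43] F [ 0.5 -0.5 -0.2] w 94.3 tilt [-0.002 -0.   ]
linear [ 70.8 -69.6  33.4] rotz -0.2 tool y yaw -18.0
```

View pics/w1.png

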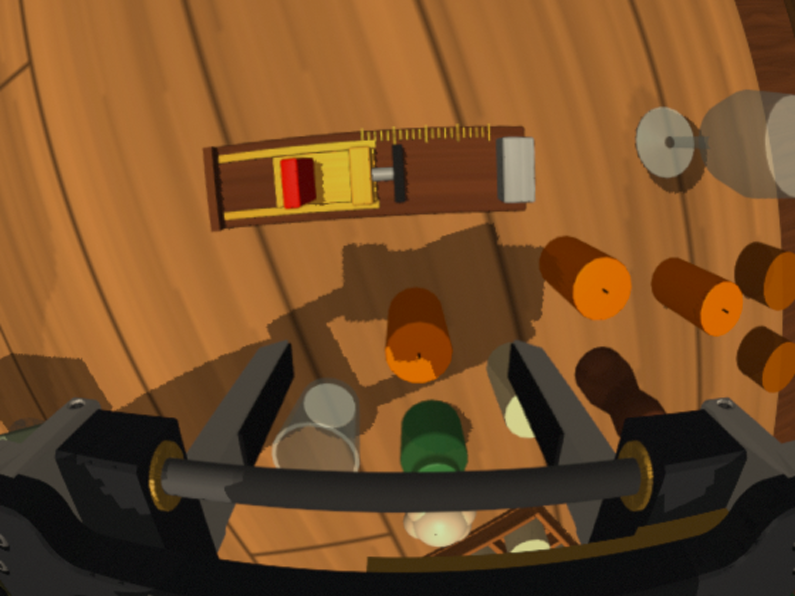

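The view shows the gauge from above. The tab's top is at about (290,183), the pad face at (405,173) and the anvil's face edge runs from (502,138) to (500,202).

Run:
```python
from h import *
from scipy.optimize import least_squares
W=load('wrist'); w=lambda u,v,z: ray(W,u/1.42,v/1.42,z,True)[:2]
L=np.array([(-130,35),(-105,25),(-105,-25),(130,35),(130,-35)],float)
Q=np.array([w(525,209,15),w(500,202,42),w(502,138,42),w(217,229,15),w(207,150,15)])
f=lambda p:((L@np.array([[np.cos(p[2]),-np.sin(p[2])],[np.sin(p[2]),np.cos(p[2])]]).T+p[:2])-Q).ravel()
r=least_squares(f,[544,226,2.83]);x,y,t=r.x;print(r.x,np.degrees(t),f(r.x).reshape(-1,2).round(1))
R=np.array([[np.cos(t),-np.sin(t)],[np.sin(t),np.cos(t)]])
g=lambda p:(R.T@(p-r.x[:2])).round(1)
print('tab',w(290,183,85),g(w(290,183,85)),'pad face',g(w(406,173,40)),'anvil',g(w(501,170,42)), 'spare',w(519,415,88))
togo(*w(290,183,85),170,np.degrees(t))
```

```text
[537.27133958 227.07476683   2.88614228] 165.3637718056404 [[ 0.  -1.2]
 [ 1.9 -0.9]
 [-0.7  1.7]
 [-1.6 -0.6]
 [ 0.3  1. ]]
tab [496.21396536 238.40138053] [42.6 -0.6] pad face [-33.7   0.2] anvil [-104.4    0.5] spare [598.28807721  25.07780442]
t 0.95 tcp [544.4 149.1 223.4] q [ 0.11  0.19  1.57 -0.    1.39  0.43] F [ 0.5 -0.5 -0.2] w 94.3 tilt [-0.002 -0.   ]
linear [ 70.1 -73.3  53.4] rotz -3.4 tool y yaw -18.0
```

```bash
python3 -m handwheel '[{"linear":[35,-37,20],"delta_rot":[0,0,-2]},{"linear":[70,-73,45],"delta_rot":[0,0,-3.4]},{"linear":[70,-73,75],"delta_rot":[0,0,-3.4]},{"linear":[70,-73,90],"delta_rot":[0,0,-3.4]},{"linear":[70,-73,110],"delta_rot":[0,0,-3.4]},{"linear":[70,-73,130],"delta_rot":[0,0,-3.4]},{"linear":[70,-73,150],"delta_rot":[0,0,-3.4]},{"linear":[70,-73,159],"delta_rot":[0,0,-3.4]},{"linear":[70,-73,159],"delta_rot":[0,0,-3.4]}]' 45
python3 - <<'E'
from h import *
c=snap('wrist'); save(c['image'][180:],'w2',1.42); togo(496.2,238.4,64,165.4)
E
```

```text
time: 2.08
eef_pos: [496.5, 237.4, 64.2]
eef_rot: [[0.254, 0.967, -0.003], [0.967, -0.254, -0.001], [-0.001, -0.003, -1.0]]
force: [0.3, 0.1, -0.3]
width: 42.8
t 2.12 tcp [497.  237.8  64.9] q [0.29 0.34 1.73 0.   1.07 0.54] F [-0.5 -1.   0.1] w 42.6 tilt [-0.002 -0.   ]
linear [ 0.4 -0.9  0.9] rotz -0.1 tool y yaw -14.7
```

View pics/w2.png

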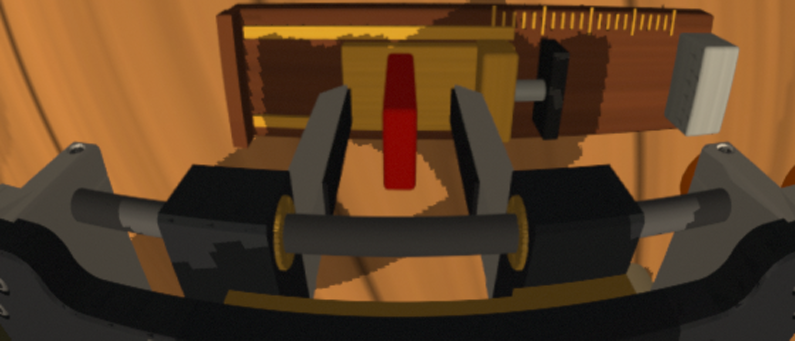

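The red tab is centred between the fingers. I'll grip it and slide the carriage open towards its stop, to get a datum.

```bash
python3 -m handwheel '[{"linear":[0,0,0],"delta_rot":[0,0,0]},{"linear":[0,0,0],"delta_rot":[0,0,0]},{"linear":[0,0,0],"delta_rot":[0,0,0]},{"linear":[0,0,0],"delta_rot":[0,0,0]},{"linear":[0,-4,0],"delta_rot":[0,0,0]},{"linear":[0,-9,0],"delta_rot":[0,0,0]},{"linear":[0,-14,0],"delta_rot":[0,0,0]},{"linear":[0,-18,0],"delta_rot":[0,0,0]},{"linear":[0,-20,0],"delta_rot":[0,0,0]},{"linear":[0,-20,0],"delta_rot":[0,0,0]}]' 0 25;  python3 -m handwheel '[{"linear":[0,-2,0],"delta_rot":[0,0,0]},{"linear":[0,-3,0],"delta_rot":[0,0,0]},{"linear":[0,-3,0],"delta_rot":[0,0,0]}]'; python3 -m handwheel '[{"linear":[0,-1.5,0],"delta_rot":[0,0,0]},{"linear":[0,-3,0],"delta_rot":[0,0,0]},{"linear":[0,-3,0],"delta_rot":[0,0,0]}]'
```

```text
time: 3.38
eef_pos: [479.4, 242.6, 65.2]
eef_rot: [[0.254, 0.967, 0.002], [0.967, -0.254, -0.0], [0.0, 0.002, -1.0]]
force: [4.9, -0.9, -1.2]
width: 12.5
time: 3.75
eef_pos: [477.8, 243.1, 65.3]
eef_rot: [[0.254, 0.967, 0.005], [0.967, -0.254, -0.0], [0.001, 0.005, -1.0]]
force: [6.4, -0.9, -3.3]
width: 12.2
time: 4.12
eef_pos: [476.2, 243.5, 65.2]
eef_rot: [[0.254, 0.967, 0.008], [0.967, -0.254, -0.001], [0.001, 0.007, -1.0]]
force: [5.1, -1.1, -3.0]
width: 11.8
```

```bash
for i in 1 2; do python3 -m handwheel '[{"linear":[0,-3,0],"delta_rot":[0,0,0]},{"linear":[0,-5,0],"delta_rot":[0,0,0]},{"linear":[0,-5,0],"delta_rot":[0,0,0]}]' | grep -v rot; done; python3 -m handwheel '[{"linear":[0,-2,0],"delta_rot":[0,0,0]},{"linear":[0,-3,0],"delta_rot":[0,0,0]},{"linear":[0,-3,0],"delta_rot":[0,0,0]}]'
```

```text
time: 4.5
eef_pos: [472.5, 244.5, 65.2]
force: [5.2, -1.3, -2.1]
width: 11.9
time: 4.88
eef_pos: [471.0, 244.9, 65.2]
force: [10.7, -1.7, -6.8]
width: 12.2
time: 5.25
eef_pos: [471.0, 244.9, 65.2]
eef_rot: [[0.254, 0.967, 0.023], [0.967, -0.254, -0.002], [0.003, 0.023, -1.0]]
force: [10.4, -2.4, -5.7]
width: 12.1
```

Stop found: the reaction force rises from about 6 to 11 N with the TCP fixed at (471.0,244.9), so that is c=0. Next I'll release, lift, and turn the jaws along world y over the spare.

```bash
python3 -m handwheel '[{"linear":[0,0,0],"delta_rot":[0,0,0]},{"linear":[0,0,0],"delta_rot":[0,0,0]},{"linear":[0,0,0],"delta_rot":[0,0,0]},{"linear":[0,0,-30],"delta_rot":[1.3,0,0]},{"linear":[0,0,-70],"delta_rot":[1.3,0,0]},{"linear":[0,0,-110],"delta_rot":[1.3,0,0]},{"linear":[0,0,-150],"delta_rot":[1.3,0,0]},{"linear":[0,0,-160],"delta_rot":[1.3,0,0]},{"linear":[0,0,-160],"delta_rot":[1.3,0,0]}]' 45
python3 - <<'E'
from h import *
togo(524,18,225,90)
E
```

```text
time: 6.38
eef_pos: [467.2, 245.4, 224.9]
eef_rot: [[0.254, 0.967, 0.001], [0.967, -0.254, 0.003], [0.004, 0.0, -1.0]]
force: [0.2, -0.4, -0.5]
width: 42.5
t 6.38 tcp [467.2 245.4 224.9] q [0.32 0.1  1.66 0.   1.38 0.57] F [ 0.2 -0.4 -0.5] w 42.5 tilt [0.001 0.003]
linear [-205.5  112.7   -0.8] rotz 75.3 tool y yaw -14.7
```

```bash
python3 -m handwheel '[{"linear":[-35,19,0],"delta_rot":[0,0,10]},{"linear":[-70,38,0],"delta_rot":[0,0,20]},{"linear":[-105,57,0],"delta_rot":[0,0,30]},{"linear":[-140,76,0],"delta_rot":[0,0,40]},{"linear":[-175,95,0],"delta_rot":[0,0,50]},{"linear":[-205,113,0],"delta_rot":[0,0,60]},{"linear":[-205,113,0],"delta_rot":[0,0,70]},{"linear":[-205,113,0],"delta_rot":[0,0,75.3]},{"linear":[-205,113,0],"delta_rot":[0,0,75.3]},{"linear":[-205,113,0],"delta_rot":[0,0,75.3]}]' 100
python3 - <<'E'
from h import *
c=snap('wrist'); save(c['image'],'w3',1.42); togo(610,18,225,90)
im=cv2.cvtColor(c['image'],cv2.COLOR_RGB2HSV); m=cv2.inRange(im,(22,25,120),(45,130,255))
n,l,st,ce=cv2.connectedComponentsWithStats(m)
for k in range(1,n):
    if st[k,4]>400: print(st[k],ce[k].round(1),(ce[k]*1.42).round(),ray(c,*ce[k],88,True).round(1))
E
```

```text
time: 7.62
eef_pos: [523.6, 18.6, 222.7]
eef_rot: [[1.0, 0.001, -0.002], [0.001, -1.0, 0.004], [-0.002, -0.004, -1.0]]
force: [0.6, 0.6, 0.0]
width: 94.2
t 7.67 tcp [523.8  18.6 223.1] q [-0.13  0.1   1.67  0.    1.38  1.44] F [ 0.3 -1.   0.4] w 94.0 tilt [-0.001  0.004]
linear [86.2  0.7 -2. ] rotz 0.1 tool y yaw -89.9
[ 253   83   53   50 1529] [275.8 103.1] [392. 146.] [614.5  25.5  88. ]
[493 110  28  38 838] [506.7 128.5] [720. 182.] [ 605.4 -219.2   88. ]
[ 451  125   33   40 1030] [466.6 144.4] [663. 205.] [ 584.1 -166.7   88. ]
[461 177  31  37 884] [475.8 195.2] [676. 277.] [ 531.2 -186.2   88. ]
[247 233  42  29 822] [269.4 247.2] [383. 351.] [475.8  32.2  88. ]
```

View pics/w3.png

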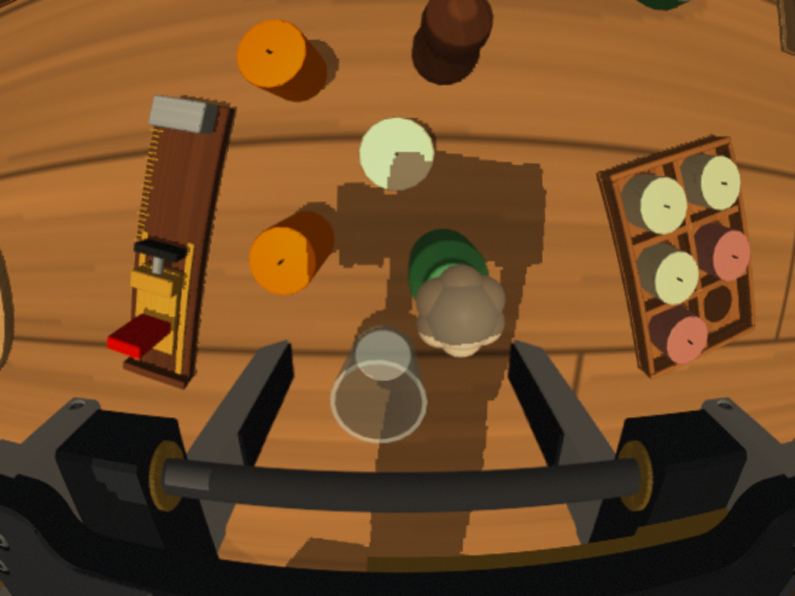

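The spare's top disc is at (397,153). The vase is at (455,290) and the mill at (455,35), both clear of jaws aligned with y. The holder's empty cell is at (717,303).

Run:
```python
from h import *
from scipy.optimize import least_squares
W=load('wrist'); w=lambda u,v,z: ray(W,u/1.42,v/1.42,z,True)[:2]
sp=w(397,153.5,88);print('spare',sp,'vase base?',w(447,262,0))
Q=np.array([w(598,175,30),w(728,138,30),w(753,325,30),w(650,376,30)])
L=np.array([(100,68.5),(100,-68.5),(-100,-68.5),(-100,68.5)])
f=lambda p:((L@np.array([[np.cos(p[2]),-np.sin(p[2])],[np.sin(p[2]),np.cos(p[2])]]).T+p[:2])-Q).ravel()
r=least_squares(f,[530,-250,.3]);x,y,t=r.x;print(r.x,f(r.x).reshape(-1,2).round(1))
R=np.array([[np.cos(t),-np.sin(t)],[np.sin(t),np.cos(t)]]);print('cell',R@[-65,-33]+r.x[:2],w(717,303,6))
togo(610,20.5,65,90)
```

```text
spare [609.88737497  22.09661214] vase base? [519.18945775 -19.49065034]
[ 5.33067160e+02 -2.42878429e+02  3.77578925e-01] [[ 0.8 -4. ]
 [ 4.7  3.7]
 [-1.9 -1.7]
 [-3.6  2. ]]
cell [ 484.81190757 -297.51752302] [ 483.48966717 -303.35516282]
t 7.67 tcp [523.8  18.6 223.1] q [-0.13  0.1   1.67  0.    1.38  1.44] F [ 0.3 -1.   0.4] w 94.0 tilt [-0.001  0.004]
linear [ 86.3  -1.2 158. ] rotz 0.1 tool y yaw -89.9
```

```bash
python3 -m handwheel '[{"linear":[43,-2,0],"delta_rot":[0,0,0]},{"linear":[86,-2,0],"delta_rot":[0,0,0]},{"linear":[86,-2,20],"delta_rot":[0,0,0]},{"linear":[86,-2,50],"delta_rot":[0,0,0]},{"linear":[86,-2,80],"delta_rot":[0,0,0]},{"linear":[86,-2,110],"delta_rot":[0,0,0]},{"linear":[86,-2,135],"delta_rot":[0,0,0]},{"linear":[86,-2,152],"delta_rot":[0,0,0]},{"linear":[86,-2,158],"delta_rot":[0,0,0]},{"linear":[86,-2,158],"delta_rot":[0,0,0]}]' 100 && python3 -m handwheel '[{"linear":[0,0,0],"delta_rot":[0,0,0]},{"linear":[0,0,0],"delta_rot":[0,0,0]},{"linear":[0,0,0],"delta_rot":[0,0,0]},{"linear":[0,0,0],"delta_rot":[0,0,0]},{"linear":[0,0,0],"delta_rot":[0,0,0]},{"linear":[0,0,0],"delta_rot":[0,0,0]}]' 0 15
```

```text
time: 8.93
eef_pos: [609.9, 21.3, 65.2]
eef_rot: [[1.0, 0.001, -0.001], [0.001, -1.0, 0.004], [-0.001, -0.004, -1.0]]
force: [0.1, -0.0, -0.2]
width: 93.7
time: 9.68
eef_pos: [609.9, 21.4, 65.2]
eef_rot: [[1.0, 0.001, -0.001], [0.001, -1.0, 0.004], [-0.001, -0.004, -1.0]]
force: [-0.2, 0.1, 0.3]
width: 47.9
```

Gripped at 47.9 mm. I'll lift it and carry it to the gauge.

```bash
python3 -m handwheel '[{"linear":[0,0,-15],"delta_rot":[0,0,0]},{"linear":[0,0,-40],"delta_rot":[0,0,0]},{"linear":[0,0,-70],"delta_rot":[0,0,0]},{"linear":[0,0,-90],"delta_rot":[0,0,0]},{"linear":[0,-30,-100],"delta_rot":[0,0,3]},{"linear":[0,-65,-100],"delta_rot":[0,0,6]},{"linear":[0,-100,-100],"delta_rot":[0,0,9]},{"linear":[0,-140,-100],"delta_rot":[0,0,12]},{"linear":[0,-175,-100],"delta_rot":[0,0,14.7]},{"linear":[0,-187,-100],"delta_rot":[0,0,14.7]},{"linear":[0,-187,-100],"delta_rot":[0,0,14.7]}]'
python3 - <<'E'
from h import *
togo(610.3,208.5,81,75.4)
E
```

```text
time: 11.05
eef_pos: [609.5, 208.1, 165.9]
eef_rot: [[0.968, -0.251, -0.001], [-0.251, -0.968, 0.003], [-0.002, -0.003, -1.0]]
force: [0.4, -0.4, -1.6]
width: 47.8
t 11.05 tcp [609.5 208.1 165.9] q [0.19 0.4  1.42 0.   1.32 2.02] F [ 0.4 -0.4 -1.6] w 47.8 tilt [-0.001  0.003]
linear [ 0.8 -0.4 84.9] rotz 0.1 tool y yaw -104.5
```

```bash
python3 -m handwheel '[{"linear":[1,0,25],"delta_rot":[0,0,0]},{"linear":[1,0,50],"delta_rot":[0,0,0]},{"linear":[1,0,60],"delta_rot":[0,0,0]},{"linear":[1,0,60],"delta_rot":[0,0,0]}]'
python3 - <<'E'
from h import *
a=[]
th=np.linspace(0,2*np.pi,60)
for n in('side','scene'):
    c=snap(n);im=c['image'].copy()
    from station import r
    p=r.sense()['eef_pos']; zb=p[2]-65
    for x,y,z,rr,col in[(p[0],p[1],zb,24,(255,0,255)),(p[0],p[1],zb+88,24,(255,0,255))]:
        q=np.array([proj(c,(x+rr*np.cos(t),y+rr*np.sin(t),z)) for t in th]); cv2.polylines(im,[q.round().astype(int)],1,col,1)
    o=np.array([538.7,227.2]);e=np.array([-.9676,.2526]);f=np.array([-.2526,-.9676])
    q=np.array([proj(c,(*(o+e*gx+f*gy),15)) for gx,gy in[(-130,35),(130,35),(130,-35),(-130,-35)]]);cv2.polylines(im,[q.round().astype(int)],1,(0,255,255),1)
    q=np.array([proj(c,(*(o-105*e+f*gy),z)) for gy,z in[(-25,15),(25,15),(25,42),(-25,42)]]);cv2.polylines(im,[q.round().astype(int)],1,(0,255,0),1)
    u,v=proj(c,(*(o-50*e),60)).astype(int); v=max(v,90);a.append(cv2.resize(im[v-90:v+90,u-65:u+65],None,fx=3,fy=3,interpolation=cv2.INTER_CUBIC))
save(np.hstack(a),'m1')
print(p)
E
```

```text
time: 11.55
eef_pos: [610.1, 206.8, 105.2]
eef_rot: [[0.968, -0.252, -0.003], [-0.252, -0.968, 0.002], [-0.003, -0.002, -1.0]]
force: [-0.4, -0.7, -0.7]
width: 47.7
[611.34887456 207.55293763 106.96891808]
```

View pics/m1.png

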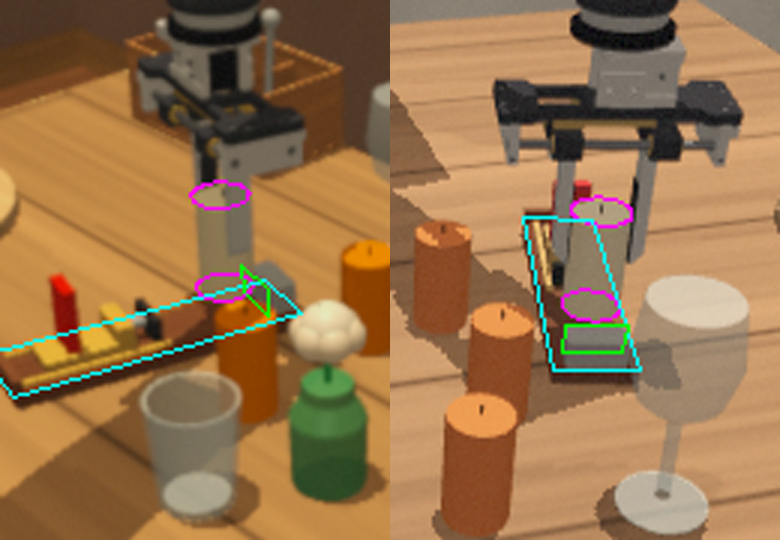

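The overlays agree with the picture to within a few millimetres and the candle is clear of the anvil, so I'll lower it.

```bash
python3 -m handwheel '[{"linear":[0,0,12],"delta_rot":[0,0,0]},{"linear":[0,-1,20],"delta_rot":[0,0,0]},{"linear":[0,-1,24],"delta_rot":[0,0,0]},{"linear":[0,-1,25.5],"delta_rot":[0,0,0]},{"linear":[0,-1,25.5],"delta_rot":[0,0,0]}]'; python3 -m handwheel '[{"linear":[0,0,0],"delta_rot":[0,0,0]}]'
```

```text
time: 12.28
eef_pos: [611.6, 208.6, 81.4]
eef_rot: [[0.968, -0.251, 0.001], [-0.251, -0.968, 0.003], [-0.0, -0.003, -1.0]]
force: [-0.3, -0.6, -2.0]
width: 47.7
time: 12.4
eef_pos: [611.9, 208.7, 81.7]
eef_rot: [[0.968, -0.251, 0.001], [-0.251, -0.968, 0.003], [0.0, -0.004, -1.0]]
force: [-0.4, 1.1, -1.4]
width: 47.9
```

```bash
python3 -m handwheel '[{"linear":[-1,0,1],"delta_rot":[0,0,0]},{"linear":[-1,0,1.7],"delta_rot":[0,0,0]},{"linear":[-1,0,1.7],"delta_rot":[0,0,0]}]'
```

```text
time: 12.78
eef_pos: [611.0, 209.0, 80.2]
eef_rot: [[0.968, -0.251, 0.002], [-0.251, -0.968, 0.003], [0.001, -0.004, -1.0]]
force: [-0.0, 1.1, -0.1]
width: 47.5
```

```bash
python3 -m handwheel '[{"linear":[0,0,0],"delta_rot":[0,0,0]},{"linear":[0,0,0],"delta_rot":[0,0,0]},{"linear":[0,0,0],"delta_rot":[0,0,0]},{"linear":[0,0,0],"delta_rot":[0,0,0]},{"linear":[0,0,-20],"delta_rot":[0,0,0]},{"linear":[0,0,-60],"delta_rot":[0,0,0]},{"linear":[0,0,-90],"delta_rot":[0,0,0]},{"linear":[0,0,-100],"delta_rot":[0,0,0]},{"linear":[0,0,-100],"delta_rot":[0,0,0]}]' 85
python3 - <<'E'
from h import *
c=snap('wrist'); im=cv2.cvtColor(c['image'],cv2.COLOR_RGB2HSV); m=cv2.inRange(im,(22,25,110),(45,140,255))
n,l,st,ce=cv2.connectedComponentsWithStats(m)
for k in range(1,n):
    if st[k,4]>400:
        q=st[k,:2]+st[k,2:4]/2; print(st[k],q,ray(c,*q,103,True).round(1))
save(c['image'],'w4',1.2)
togo(471.0,244.9,66,165.4)
E
```

```text
time: 13.9
eef_pos: [611.3, 208.8, 181.4]
eef_rot: [[0.968, -0.251, 0.004], [-0.251, -0.968, 0.004], [0.002, -0.005, -1.0]]
force: [1.6, 1.1, -0.2]
width: 79.7
[245  11  34  26 571] [262.  24.] [760.2 186.1 103. ]
[428 271  32  24 582] [444. 283.] [513.8  79.9 103. ]
t 13.95 tcp [610.4 208.6 179.8] q [0.19 0.39 1.4  0.   1.35 2.02] F [-0.3 -0.3 -0.1] w 79.5 tilt [0.001 0.003]
linear [-144.     0.3  113.8] rotz -89.9 tool y yaw -104.5
```

```bash
python3 -m handwheel '[{"linear":[-20,0,0],"delta_rot":[0,0,-10]},{"linear":[-45,0,0],"delta_rot":[0,0,-20]},{"linear":[-70,0,0],"delta_rot":[0,0,-30]},{"linear":[-95,0,0],"delta_rot":[0,0,-40]},{"linear":[-120,0,0],"delta_rot":[0,0,-50]},{"linear":[-144,0,0],"delta_rot":[0,0,-60]},{"linear":[-144,0,0],"delta_rot":[0,0,-70]},{"linear":[-144,0,0],"delta_rot":[0,0,-80]},{"linear":[-144,0,0],"delta_rot":[0,0,-90]},{"linear":[-144,0,0],"delta_rot":[0,0,-90]},{"linear":[-144,0,0],"delta_rot":[0,0,-90]}]' 45
python3 - <<'E'
from h import *
c=snap('wrist'); save(c['image'],'w5',1.42); togo(471.0,244.9,65,165.4)
E
```

```text
time: 15.32
eef_pos: [470.4, 244.6, 178.8]
eef_rot: [[0.254, 0.967, -0.001], [0.967, -0.254, 0.003], [0.002, -0.002, -1.0]]
force: [-0.5, 0.3, 0.1]
width: 42.3
t 15.38 tcp [470.6 244.6 179.1] q [0.31 0.15 1.7  0.   1.29 0.57] F [-0.9 -1.  -0.2] w 42.1 tilt [-0.001  0.003]
linear [1.000e-01 5.000e-01 1.141e+02] rotz -0.1 tool y yaw -14.7
```

View pics/w5.png

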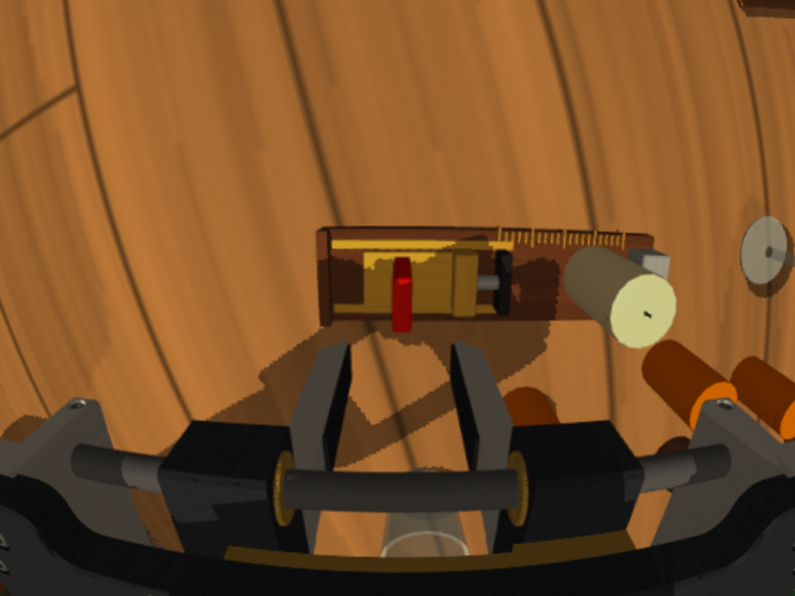

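Picture: the candle stands upright in the gauge against the anvil side (top at (645,310)) and the tab is at (402,290). I'll descend and grip the tab.

```bash
python3 -m handwheel '[{"linear":[0,0.5,35],"delta_rot":[0,0,0]},{"linear":[0,0.5,70],"delta_rot":[0,0,0]},{"linear":[0,0.5,95],"delta_rot":[0,0,0]},{"linear":[0,0.5,110],"delta_rot":[0,0,0]},{"linear":[0,0.5,113],"delta_rot":[0,0,0]},{"linear":[0,0.5,113],"delta_rot":[0,0,0]}]' && python3 -m handwheel '[{"linear":[0,0,0],"delta_rot":[0,0,0]},{"linear":[0,0,0],"delta_rot":[0,0,0]},{"linear":[0,0,0],"delta_rot":[0,0,0]},{"linear":[0,0,0],"delta_rot":[0,0,0]}]' 0 25
python3 - <<'E'
from h import *
c=load('wrist'); p=ray(c,643/1.42,310/1.42,103,True)[:2]-[538.7,227.2]
print('candle gauge x,y',p@[-.9676,.2526],p@[-.2526,-.9676]); togo(529.1,229.7,65,165.4)
E
```

```text
time: 16.12
eef_pos: [471.7, 245.0, 66.7]
eef_rot: [[0.253, 0.967, 0.001], [0.967, -0.253, 0.003], [0.003, -0.0, -1.0]]
force: [-0.0, -0.5, -0.1]
width: 42.5
time: 16.62
eef_pos: [471.4, 245.2, 67.1]
eef_rot: [[0.254, 0.967, 0.0], [0.967, -0.254, 0.004], [0.004, -0.001, -1.0]]
force: [-1.7, 0.6, 3.2]
width: 11.9
candle gauge x,y -73.53923996565625 -2.7901348166195024
t 16.62 tcp [471.4 245.2  67.1] q [0.31 0.3  1.78 0.   1.06 0.57] F [-1.7  0.6  3.2] w 11.9 tilt [0.    0.004]
linear [-0.4 59.7  2. ] rotz -0.1 tool y yaw -14.7
```

```bash
python3 -m handwheel '[{"linear":[0,4,0],"delta_rot":[0,0,0]},{"linear":[0,8,0],"delta_rot":[0,0,0]},{"linear":[0,12,0],"delta_rot":[0,0,0]},{"linear":[0,16,0],"delta_rot":[0,0,0]},{"linear":[0,20,0],"delta_rot":[0,0,0]},{"linear":[0,24,0],"delta_rot":[0,0,0]},{"linear":[0,28,0],"delta_rot":[0,0,0]},{"linear":[0,32,0],"delta_rot":[0,0,0]},{"linear":[0,36,0],"delta_rot":[0,0,0]},{"linear":[0,39,0],"delta_rot":[0,0,0]},{"linear":[0,41,0],"delta_rot":[0,0,0]},{"linear":[0,41,0],"delta_rot":[0,0,0]}]'; python3 -m handwheel '[{"linear":[0,2,0],"delta_rot":[0,0,0]},{"linear":[0,4,0],"delta_rot":[0,0,0]},{"linear":[0,6,0],"delta_rot":[0,0,0]},{"linear":[0,8,0],"delta_rot":[0,0,0]},{"linear":[0,10,0],"delta_rot":[0,0,0]},{"linear":[0,10,0],"delta_rot":[0,0,0]}]';  python3 - <<'E'
from h import *
togo(529.1,229.7,65,165.4)
E
```

```text
time: 18.12
eef_pos: [509.9, 235.0, 67.2]
eef_rot: [[0.254, 0.967, -0.003], [0.967, -0.254, 0.004], [0.003, -0.003, -1.0]]
force: [-5.6, 0.2, 4.9]
width: 12.2
time: 18.88
eef_pos: [518.2, 232.8, 67.2]
eef_rot: [[0.254, 0.967, -0.005], [0.967, -0.254, 0.004], [0.002, -0.006, -1.0]]
force: [-5.7, 1.0, 4.7]
width: 11.8
t 18.88 tcp [518.2 232.8  67.2] q [0.27 0.37 1.69 0.01 1.09 0.52] F [-5.7  1.   4.7] w 11.8 tilt [-0.005  0.004]
linear [-0.2 11.3  2.1] rotz -0.1 tool y yaw -14.7
```

```bash
python3 -m handwheel '[{"linear":[0,2,0],"delta_rot":[0,0,0]},{"linear":[0,4,0],"delta_rot":[0,0,0]},{"linear":[0,6,0],"delta_rot":[0,0,0]},{"linear":[0,8,0],"delta_rot":[0,0,0]},{"linear":[0,10,0],"delta_rot":[0,0,0]},{"linear":[0,10,0],"delta_rot":[0,0,0]}]';  python3 - <<'E'
from h import *
togo(529.1,229.7,65,165.4)
c=snap('wrist'); a=c['image'][140:340,200:460]; save(a,'w6',3)
E
```

```text
time: 19.62
eef_pos: [526.2, 230.7, 67.1]
eef_rot: [[0.253, 0.967, -0.009], [0.967, -0.253, 0.004], [0.002, -0.01, -1.0]]
force: [-7.4, 1.4, 5.5]
width: 12.0
t 19.62 tcp [526.2 230.7  67.1] q [0.26 0.38 1.67 0.01 1.1  0.51] F [-7.4  1.4  5.5] w 12.0 tilt [-0.009  0.004]
linear [-0.2  3.1  2.1] rotz -0.1 tool y yaw -14.7
```

View pics/w6.png

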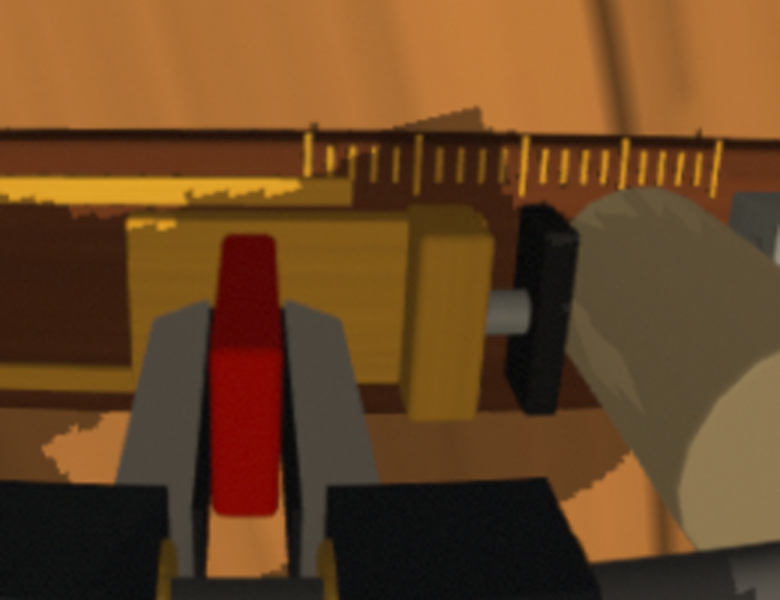

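The pad at (545,310) presses the candle against the anvil at (745,230). Resistance is up by about 1.7 N, which is roughly 5 mm of pad travel, matching c≈57. I'll go about 3 mm further.

```bash
python3 -m handwheel '[{"linear":[0,1.5,0],"delta_rot":[0,0,0]},{"linear":[0,3,0],"delta_rot":[0,0,0]},{"linear":[0,4.5,0],"delta_rot":[0,0,0]},{"linear":[0,4.5,0],"delta_rot":[0,0,0]},{"linear":[0,4.5,0],"delta_rot":[0,0,0]},{"linear":[0,4.5,0],"delta_rot":[0,0,0]}]';  python3 - <<'E'
from h import *
togo(529.1,229.7,65,165.4)
b=snap('wrist')['image'][170:290,280:460]; a=load('wrist')
c=snap('side'); save(np.vstack([cv2.resize(b,(600,400)),cv2.resize(c['image'][130:230,140:340],(600,300))[:200]]),'m2')
E
```

```text
time: 20.42
eef_pos: [528.5, 230.0, 67.1]
eef_rot: [[0.253, 0.967, -0.013], [0.968, -0.253, 0.004], [0.001, -0.014, -1.0]]
force: [-7.3, 1.7, 5.8]
width: 12.3
t 20.43 tcp [528.5 230.   67.1] q [0.26 0.39 1.66 0.01 1.1  0.51] F [-7.3  1.7  5.8] w 12.3 tilt [-0.013  0.004]
linear [-0.2  0.7  2.1] rotz -0.0 tool y yaw -14.6
```

View pics/m2.png

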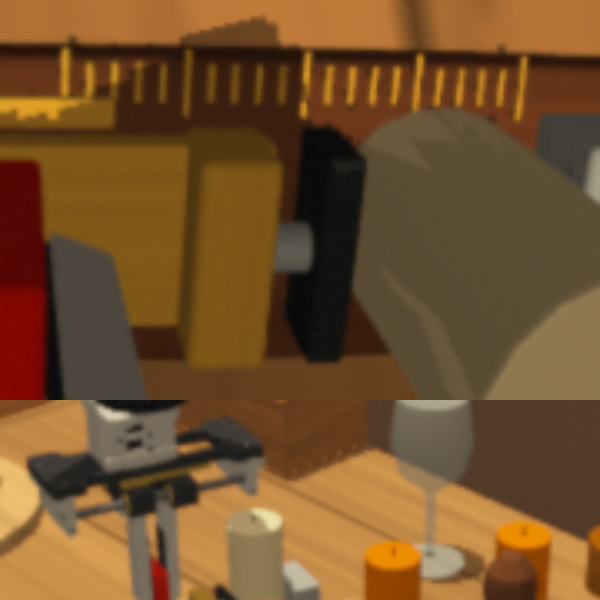

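The visible rod shrank with the last advance by the same amount, from about 13.3 to 9.6 px, and it was about 21 px when relaxed. So the candle is against the anvil and the pad has given about 7 mm. I'll hold briefly, then slide the carriage back open.

```bash
python3 -m handwheel '[{"linear":[0,2,0],"delta_rot":[0,0,0]},{"linear":[0,2,0],"delta_rot":[0,0,0]},{"linear":[0,2,0],"delta_rot":[0,0,0]},{"linear":[0,2,0],"delta_rot":[0,0,0]},{"linear":[0,2,0],"delta_rot":[0,0,0]}]'; python3 -m handwheel '[{"linear":[0,-4,0],"delta_rot":[0,0,0]},{"linear":[0,-10,0],"delta_rot":[0,0,0]},{"linear":[0,-16,0],"delta_rot":[0,0,0]},{"linear":[0,-22,0],"delta_rot":[0,0,0]},{"linear":[0,-28,0],"delta_rot":[0,0,0]},{"linear":[0,-34,0],"delta_rot":[0,0,0]},{"linear":[0,-40,0],"delta_rot":[0,0,0]},{"linear":[0,-46,0],"delta_rot":[0,0,0]},{"linear":[0,-52,0],"delta_rot":[0,0,0]},{"linear":[0,-56,0],"delta_rot":[0,0,0]},{"linear":[0,-58,0],"delta_rot":[0,0,0]},{"linear":[0,-58,0],"delta_rot":[0,0,0]}]';python3 -m handwheel '[{"linear":[0,-3,0],"delta_rot":[0,0,0]},{"linear":[0,-5,0],"delta_rot":[0,0,0]},{"linear":[0,-5,0],"delta_rot":[0,0,0]}]'
```

```text
time: 21.15
eef_pos: [528.5, 230.0, 67.1]
eef_rot: [[0.252, 0.968, -0.017], [0.968, -0.252, 0.004], [0.0, -0.017, -1.0]]
force: [-6.9, 0.8, 5.6]
width: 12.1
time: 22.65
eef_pos: [473.8, 244.6, 67.3]
eef_rot: [[0.252, 0.968, -0.013], [0.968, -0.252, 0.005], [0.001, -0.014, -1.0]]
force: [5.1, 0.8, -9.5]
width: 11.9
time: 23.02
eef_pos: [471.2, 245.3, 67.2]
eef_rot: [[0.252, 0.968, -0.008], [0.968, -0.252, 0.004], [0.002, -0.008, -1.0]]
force: [5.6, -1.2, -7.4]
width: 12.0
```

```bash
python3 -m handwheel '[{"linear":[0,0,0],"delta_rot":[0,0,0]},{"linear":[0,0,0],"delta_rot":[0,0,0]},{"linear":[0,0,0],"delta_rot":[0,0,0]},{"linear":[0,0,-30],"delta_rot":[-0.5,0,0]},{"linear":[0,0,-70],"delta_rot":[-0.5,0,0]},{"linear":[0,0,-105],"delta_rot":[-0.5,0,0]},{"linear":[0,0,-113],"delta_rot":[-0.5,0,0]},{"linear":[0,0,-113],"delta_rot":[-0.5,0,0]}]' 45
python3 - <<'E'
from h import *
c=snap('wrist'); im=cv2.cvtColor(c['image'],cv2.COLOR_RGB2HSV); print(im[int(318/1.42),int(640/1.42)])
m=cv2.inRange(im,(25,50,150),(40,110,255))
n,l,st,ce=cv2.connectedComponentsWithStats(m)
for k in range(1,n):
    if st[k,4]>300:
        q=st[k,:2]+st[k,2:4]/2; p=ray(c,*q,103,True)[:2]; e=p-[538.7,227.2]; print(st[k],p,'gauge',e@[-.9676,.2526],e@[-.2526,-.9676])
save(c['image'],'w7',1.42)
togo(617.8,209.4,82,75.4)
E
```

```text
time: 24.02
eef_pos: [471.8, 244.9, 179.9]
eef_rot: [[0.252, 0.968, 0.001], [0.968, -0.252, 0.002], [0.002, 0.0, -1.0]]
force: [-0.4, 0.7, 0.1]
width: 42.3
[ 29  85 203]
[ 433  194   45   51 1726] [615.42275827 209.26282433] gauge -78.76787147054839 -2.024157563158783
t 24.07 tcp [471.1 244.6 178.9] q [0.31 0.16 1.7  0.   1.29 0.57] F [ 0.1 -0.1 -0.2] w 42.1 tilt [-0.001  0.001]
linear [  2.8 151.   96.6] rotz 90.0 tool y yaw -14.6
```

```bash
python3 -m handwheel '[{"linear":[0,25,0],"delta_rot":[0,0,10]},{"linear":[1,50,0],"delta_rot":[0,0,20]},{"linear":[2,75,0],"delta_rot":[0,0,30]},{"linear":[3,100,0],"delta_rot":[0,0,40]},{"linear":[3,125,0],"delta_rot":[0,0,50]},{"linear":[3,150,0],"delta_rot":[0,0,60]},{"linear":[3,150,0],"delta_rot":[0,0,70]},{"linear":[3,150,0],"delta_rot":[0,0,80]},{"linear":[3,150,0],"delta_rot":[0,0,90]},{"linear":[3,150,0],"delta_rot":[0,0,90]},{"linear":[3,150,0],"delta_rot":[0,0,90]}]' 100
python3 - <<'E'
from h import *
togo(616.8,209.4,81,75.4)
E
```

```text
time: 25.45
eef_pos: [616.2, 209.5, 177.1]
eef_rot: [[0.968, -0.25, -0.004], [-0.25, -0.968, 0.001], [-0.004, 0.0, -1.0]]
force: [0.5, -0.7, 0.0]
width: 93.8
t 25.45 tcp [616.2 209.5 177.1] q [0.19 0.4  1.39 0.   1.35 2.02] F [ 0.5 -0.7  0. ] w 93.8 tilt [-0.004  0.001]
linear [ 1.  -0.1 96.1] rotz 0.1 tool y yaw -104.5
```

```bash
python3 -m handwheel '[{"linear":[0.5,0,25],"delta_rot":[0,0,0]},{"linear":[0.5,0,50],"delta_rot":[0,0,0]},{"linear":[0.5,0,75],"delta_rot":[0,0,0]},{"linear":[0.5,0,90],"delta_rot":[0,0,0]},{"linear":[0.5,0,96],"delta_rot":[0,0,0]},{"linear":[0.5,0,96],"delta_rot":[0,0,0]}]' && python3 -m handwheel '[{"linear":[0,0,0],"delta_rot":[0,0,0]},{"linear":[0,0,0],"delta_rot":[0,0,0]},{"linear":[0,0,0],"delta_rot":[0,0,0]},{"linear":[0,0,0],"delta_rot":[0,0,0]},{"linear":[0,0,0],"delta_rot":[0,0,0]},{"linear":[0,0,-10],"delta_rot":[0,0,0]},{"linear":[0,0,-35],"delta_rot":[0,0,0]},{"linear":[0,0,-70],"delta_rot":[0,0,0]},{"linear":[0,0,-105],"delta_rot":[0,0,0]},{"linear":[0,0,-130],"delta_rot":[0,0,0]},{"linear":[0,0,-130],"delta_rot":[0,0,0]}]' 0 15
python3 - <<'E'
from h import *
togo(483,-303,200,90)
E
```

```text
time: 26.2
eef_pos: [616.5, 209.5, 81.1]
eef_rot: [[0.968, -0.249, -0.004], [-0.249, -0.968, 0.001], [-0.004, 0.0, -1.0]]
force: [-0.9, 0.1, -0.5]
width: 93.9
time: 27.58
eef_pos: [618.7, 209.9, 214.6]
eef_rot: [[0.968, -0.249, 0.002], [-0.249, -0.968, 0.002], [0.002, -0.003, -1.0]]
force: [0.3, 0.2, -2.2]
width: 47.8
t 27.57 tcp [618.7 209.9 214.6] q [0.19 0.38 1.35 0.   1.42 2.02] F [ 0.3  0.2 -2.2] w 47.8 tilt [0.002 0.002]
linear [ -3.6 530.5  13.1] rotz -14.4 tool y yaw -104.4
```

```bash
python3 -m handwheel '[{"linear":[0,20,-15],"delta_rot":[0,0,1]},{"linear":[-5,60,-27],"delta_rot":[0,0,2]},{"linear":[-11,105,-27],"delta_rot":[0,0,3]},{"linear":[-17,150,-27],"delta_rot":[0,0,4]},{"linear":[-23,195,-27],"delta_rot":[0,0,5]},{"linear":[-28,240,-27],"delta_rot":[0,0,6]},{"linear":[-33,285,-27],"delta_rot":[0,0,7]},{"linear":[-39,330,-27],"delta_rot":[0,0,8]},{"linear":[-45,375,-27],"delta_rot":[0,0,9]},{"linear":[-50,420,-27],"delta_rot":[0,0,9.3]},{"linear":[-53,453,-27],"delta_rot":[0,0,9.3]},{"linear":[-53,453,-27],"delta_rot":[0,0,9.3]}]'; python3 -m handwheel '[{"linear":[0,0,0],"delta_rot":[0,0,0]},{"linear":[0,0,0],"delta_rot":[0,0,0]}]'
python3 - <<'E'
from h import *
c=snap('wrist'); save(c['image'],'w8',1.42); togo(484,-304,200,66.3)
E
```

```text
time: 29.08
eef_pos: [452.3, -217.8, 239.6]
eef_rot: [[0.913, -0.407, 0.001], [-0.407, -0.913, 0.002], [-0.0, -0.003, -1.0]]
force: [-0.5, 1.3, -0.9]
width: 47.6
time: 29.32
eef_pos: [452.1, -217.0, 239.3]
eef_rot: [[0.914, -0.407, -0.0], [-0.407, -0.914, 0.003], [-0.001, -0.003, -1.0]]
force: [0.4, 1.1, -1.9]
width: 47.6
t 29.38 tcp [ 452.3 -216.9  239.4] q [-0.62  0.04  1.7   0.    1.41  1.37] F [ 1.2  0.5 -1.5] w 48.0 tilt [0.    0.003]
linear [64.4 66.8 39.2] rotz -0.3 tool y yaw -114.0
```

View pics/w8.png

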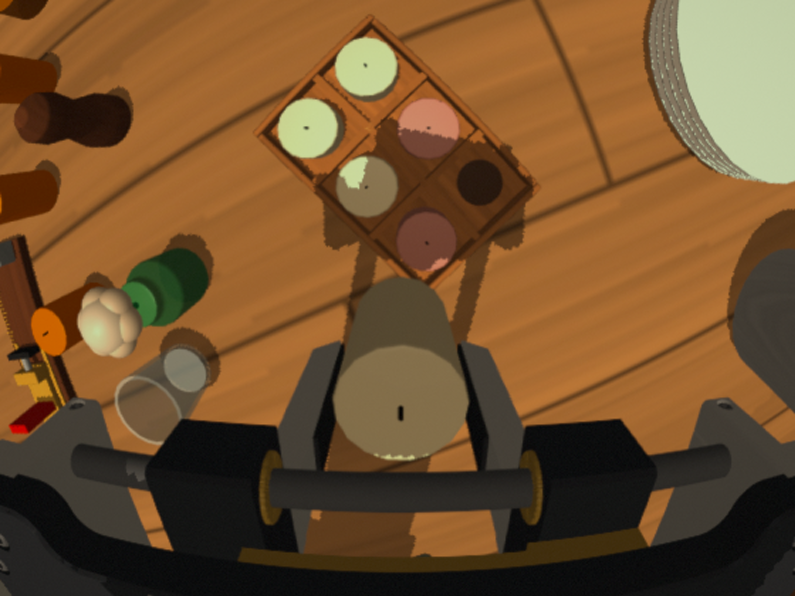

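The empty cell's mark is at (480,182), and the stub tops are at (366,66), (308,128), (429,128), (367,187) and (427,241). The held candle's top is at (401,402).

Run:
```python
from h import *
from scipy.optimize import least_squares
W=load('wrist'); w=lambda u,v,z: ray(W,u/1.42,v/1.42,z,True)[:2]
print('held top',w(401,402,239.4+22),w(401,413,239.4+22),'mark',w(480,182.5,6))
Q=np.array([w(372,17,30),w(538,186,30),w(255,132,30),w(366,66,46),w(308,128,46),w(429,128,46),w(367,187,46),w(427,241,46)])
L=np.array([(100,-68.5),(-100,-68.5),(100,68.5),(65,-33),(65,33),(0,-33),(0,33),(-65,33)])
f=lambda p:((L@np.array([[np.cos(p[2]),-np.sin(p[2])],[np.sin(p[2]),np.cos(p[2])]]).T+p[:2])-Q).ravel()
r=least_squares(f,[530,-250,.3],loss='soft_l1');x,y,t=r.x;print(r.x,f(r.x).reshape(-1,2).round(1))
R=np.array([[np.cos(t),-np.sin(t)],[np.sin(t),np.cos(t)]]);print('cell',R@[-65,-33]+r.x[:2])
```

```text
held top [ 454.60381347 -218.12640385] [ 450.49588887 -216.30181887] mark [ 482.54773375 -303.63756478]
[ 5.30960615e+02 -2.48780175e+02  3.68200084e-01] [[ 4.7  0. ]
 [-2.3 -4.2]
 [ 0.1  3.2]
 [-1.  -0.8]
 [ 0.1  1. ]
 [ 2.  -0.6]
 [ 0.5 -0.4]
 [-2.9  1.3]]
cell [ 482.19504143 -302.96429427]
```

```bash
python3 -m handwheel '[{"linear":[21,22,0],"delta_rot":[0,0,0]},{"linear":[42,44,0],"delta_rot":[0,0,0]},{"linear":[62.5,66.5,20],"delta_rot":[0,0,0]},{"linear":[62.5,66.5,50],"delta_rot":[0,0,0]},{"linear":[62.5,66.5,80],"delta_rot":[0,0,0]},{"linear":[62.5,66.5,100],"delta_rot":[0,0,0]},{"linear":[62.5,66.5,110],"delta_rot":[0,0,0]},{"linear":[62.5,66.5,110],"delta_rot":[0,0,0]},{"linear":[62.5,66.5,110],"delta_rot":[0,0,0]}]'
python3 - <<'E'
from h import *
togo(482.3,-303.3,73,66.2)
c=snap('side'); im=c['image'].copy(); th=np.linspace(0,6.28,60)
from station import r
p=r.sense()['eef_pos']
t=.368;R=np.array([[np.cos(t),-np.sin(t)],[np.sin(t),np.cos(t)]]);cc=np.array([482.3,-303.3])
for z,col in((p[2]-66,(255,0,255)),(p[2]+22,(255,0,255))):
    q=np.array([proj(c,(p[0]+24*np.cos(a),p[1]+24*np.sin(a),z)) for a in th]);cv2.polylines(im,[q.round().astype(int)],1,col,1)
q=np.array([proj(c,(*(cc+R@[a,b]),30)) for a,b in((-29.5,-29.5),(29.5,-29.5),(29.5,29.5),(-29.5,29.5))]);cv2.polylines(im,[q.round().astype(int)],1,(0,255,0),1)
u,v=proj(c,(482,-303,60)).astype(int); save(im[v-75:v+75,u-95:u+95],'d9',4)
E
```

```text
time: 30.5
eef_pos: [483.3, -303.1, 130.3]
eef_rot: [[0.914, -0.406, 0.002], [-0.406, -0.914, 0.002], [0.001, -0.002, -1.0]]
force: [-0.1, 0.5, -2.2]
width: 47.5
t 30.5 tcp [ 483.3 -303.1  130.3] q [-0.71  0.29  1.64  0.    1.21  1.27] F [-0.1  0.5 -2.2] w 47.5 tilt [0.002 0.002]
linear [-0.9  0.7 57.3] rotz -0.1 tool y yaw -113.9
```

I've used up my pictures, so I'll lower the candle with the force reading as the guard. A catch on the rim would show at TCP z≈96.

```bash
python3 -m handwheel '[{"linear":[-0.5,0.5,12],"delta_rot":[0,0,0]},{"linear":[-0.5,0.5,24],"delta_rot":[0,0,0]},{"linear":[-0.5,0.5,32],"delta_rot":[0,0,0]},{"linear":[-0.5,0.5,38],"delta_rot":[0,0,0]},{"linear":[-0.5,0.5,40],"delta_rot":[0,0,0]}]'; python3 -m handwheel '[{"linear":[0,0,4],"delta_rot":[0,0,0]},{"linear":[0,0,9],"delta_rot":[0,0,0]},{"linear":[0,0,13],"delta_rot":[0,0,0]},{"linear":[0,0,15],"delta_rot":[0,0,0]},{"linear":[0,0,15],"delta_rot":[0,0,0]}]'
```

```text
time: 31.18
eef_pos: [482.4, -303.2, 89.8]
eef_rot: [[0.914, -0.406, 0.001], [-0.406, -0.914, 0.002], [0.0, -0.002, -1.0]]
force: [-0.8, -0.2, -2.2]
width: 47.4
time: 31.8
eef_pos: [482.4, -303.1, 74.6]
eef_rot: [[0.914, -0.406, 0.001], [-0.406, -0.914, 0.002], [0.0, -0.003, -1.0]]
force: [1.0, 0.9, -1.3]
width: 48.0
```

```bash
python3 -m handwheel '[{"linear":[0,0,1.5],"delta_rot":[0,0,0]},{"linear":[0,0,3],"delta_rot":[0,0,0]},{"linear":[0,0,3],"delta_rot":[0,0,0]},{"linear":[0,0,3],"delta_rot":[0,0,0]}]'
```

```text
time: 32.3
eef_pos: [482.6, -303.3, 72.1]
eef_rot: [[0.914, -0.406, 0.002], [-0.406, -0.914, 0.002], [0.001, -0.002, -1.0]]
force: [-0.2, 1.0, 3.7]
width: 48.2
```

Seated: TCP z is 72.1, as predicted, and the upward force is 3.7 N. Now release and retreat.

```bash
python3 -m handwheel '[{"linear":[0,0,-0.5],"delta_rot":[0,0,0]},{"linear":[0,0,-0.5],"delta_rot":[0,0,0]},{"linear":[0,0,-0.5],"delta_rot":[0,0,0]},{"linear":[0,0,-0.5],"delta_rot":[0,0,0]},{"linear":[0,0,-15],"delta_rot":[0,0,0]},{"linear":[0,0,-50],"delta_rot":[0,0,0]},{"linear":[0,0,-100],"delta_rot":[0,0,0]},{"linear":[0,0,-150],"delta_rot":[0,0,0]},{"linear":[-31,-33,-167],"delta_rot":[0,0,0]},{"linear":[-62.5,-66.5,-167],"delta_rot":[0,0,0]},{"linear":[-62.5,-66.5,-167],"delta_rot":[0,0,0]}]' 72
python3 - <<'E'
from h import *
o=np.array([538.7,227.2])
togo(452,-217,239,66.2)
for n in('wrist','side'):
    c=snap(n); im=cv2.cvtColor(c['image'],cv2.COLOR_RGB2HSV); F=n=='wrist'
    # ivory/shaded-ivory blobs near the expected candle
    m=cv2.inRange(im,(22,35,60),(42,130,255)); k_,l,st,ce=cv2.connectedComponentsWithStats(m)
    for k in range(1,k_):
        if st[k,4]>150:
            q=st[k,:2]+st[k,2:4]/2; print(n,st[k],'as z94',ray(c,*q,94,F)[:2].round(),'z46',ray(c,*q,46,F)[:2].round())
    if not F:
        for z in(6,94): print('expected side px',proj(c,(482.3,-303.3,z)).round(1))
        m=cv2.inRange(im,(0,200,150),(4,255,255))|cv2.inRange(im,(176,200,150),(180,255,255)); y,x=np.nonzero(m)
        if len(x): print('tab blob',x.min(),x.max(),y.min(),y.max(),'expected tab top',proj(c,(471,244.9,85)).round(1))
E
```

```text
time: 33.67
eef_pos: [451.6, -215.3, 240.6]
eef_rot: [[0.915, -0.404, 0.003], [-0.404, -0.915, 0.001], [0.002, -0.002, -1.0]]
force: [0.4, 0.1, -0.2]
width: 67.4
t 33.67 tcp [ 451.6 -215.3  240.6] q [-0.62  0.03  1.7   0.    1.41  1.37] F [ 0.4  0.1 -0.2] w 67.4 tilt [0.003 0.001]
linear [1.  1.4 1.6] rotz -0.0 tool y yaw -113.8
wrist [ 477    0   83  130 9196] as z94 [ 488. -520.] z46 [ 482. -562.]
wrist [ 238   26   44   42 1435] as z94 [ 593. -255.] z46 [ 604. -255.]
wrist [ 198   69   43   41 1430] as z94 [ 572. -204.] z46 [ 579. -196.]
wrist [239 109  21  22 283] as z94 [ 534. -217.] z46 [ 534. -212.]
wrist [ 59 222  18  22 314] as z94 [517.  38.] z46 [515.  82.]
wrist [116 245  30  30 664] as z94 [455. -28.] z46 [443.   7.]
side [   0    0   52  305 9610] as z94 [310. 669.] z46 [344. 776.]
side [ 114    0  244  103 9337] as z94 [1408. 1056.] z46 [1527. 1193.]
side [  25    2   85   28 1038] as z94 [1205. 2235.] z46 [1308. 2464.]
side [203 254  22  14 237] as z94 [367. -60.] z46 [405. -10.]
side [326 258  23  14 257] as z94 [ 529. -237.] z46 [ 580. -200.]
side [356 265  23  15 272] as z94 [ 552. -291.] z46 [ 605. -259.]
side [   0  312  103  108 4919] as z94 [ 26. -91.] z46 [ 38. -43.]
side [ 437  343  123   77 7622] as z94 [ 482. -583.] z46 [ 529. -573.]
expected side px [345.7 328.1]
expected side px [349.7 292.5]
tab blob 166 171 190 195 expected tab top [167.4 190.8]
```

```bash
python3 -m handwheel '[{"linear":[0,-35,0],"delta_rot":[0,0,0]},{"linear":[0,-75,0],"delta_rot":[0,0,0]},{"linear":[0,-115,0],"delta_rot":[0,0,0]},{"linear":[0,-150,0],"delta_rot":[0,0,0]},{"linear":[0,-170,0],"delta_rot":[0,0,0]},{"linear":[0,-170,0],"delta_rot":[0,0,0]}]'
python3 - <<'E'
from h import *
th=np.linspace(0,6.283,80)
for n in('side','wrist'):
    c=snap(n); im=cv2.cvtColor(c['image'],cv2.COLOR_RGB2HSV); F=n=='wrist'
    m=cv2.inRange(im,(20,25,60),(42,140,255)); k_,l,st,ce=cv2.connectedComponentsWithStats(m)
    for k in range(1,k_):
        if 150<st[k,4]<3000:
            q=st[k,:2]+st[k,2:4]/2; print(n,st[k],'z94',ray(c,*q,94,F)[:2].round(),'z46',ray(c,*q,46,F)[:2].round())
    if n=='side':
        m=im[328-50:336,330:366]
        for row in range(280,340,6): print(row,im[row,328:372:4,0],im[row,328:372:4,2])
E
```

```text
time: 34.52
eef_pos: [522.6, -62.4, 240.5]
eef_rot: [[0.915, -0.404, 0.003], [-0.404, -0.915, -0.0], [0.003, -0.001, -1.0]]
force: [-0.2, 0.7, 0.6]
width: 67.3
side [   0    0  112   31 2094] z94 [1164. 2289.] z46 [1264. 2522.]
side [139   0  40  13 299] z94 [1739. 2135.] z46 [1884. 2356.]
side [   0   30  110  144 2856] z94 [542. 987.] z46 [ 594. 1119.]
side [   0  129   33  178 1957] z94 [158. 359.] z46 [180. 442.]
side [384 185  41  54 524] z94 [ 790. -220.] z46 [ 861. -182.]
side [198 234  28  35 569] z94 [384. -33.] z46 [423.  19.]
side [314 257  35  41 710] z94 [ 492. -253.] z46 [ 540. -218.]
side [356 265  23  22 342] z94 [ 544. -298.] z46 [ 596. -266.]
side [337 284  28  48 661] z94 [ 452. -330.] z46 [ 496. -301.]
280 [26 25 25 19 19 15 13 19 19 20 21] [226 230 224 137 132 188  96 139 144 144 154]
286 [26 25 25 16 25 26 26 24 12 11 20] [230 230 222 109 220 229 229 229 220 200 137]
292 [20 19 19 26 26 25 25 25 25 19 11] [138 136 131 229 230 230 188 230 230 226 218]
298 [18 19 18 20 25 26 26 26 25 14  8] [143 135 127 143 223 230 229 230 229 172 117]
304 [10 14 16 19 20 19 19 20
[... 357 characters left out ...]
53 194 168 141 137 136 134 130 163 123]
334 [13 13 14 13 14 13 15 15 14 13 16] [102  97  95 104 105 116 163 185 172  91 190]
wrist [ 386   36   42   42 1262] z94 [ 604. -232.] z46 [ 605. -253.]
wrist [ 33  56  31  42 958] z94 [758. 118.] z46 [783. 152.]
wrist [ 347   73   44   42 1306] z94 [ 583. -180.] z46 [ 580. -193.]
wrist [ 384  116   42   42 1277] z94 [ 531. -199.] z46 [ 520. -215.]
wrist [ 464  124   48   42 1132] z94 [ 488. -292.] z46 [ 470. -323.]
wrist [ 51 168  32  23 481] z94 [642. 151.] z46 [649. 189.]
wrist [217 228  30  27 522] z94 [501.   3.] z46 [486.  19.]
wrist [225 255  36  29 690] z94 [467.   7.] z46 [447.  24.]
wrist [ 24 319  46  45 269] z94 [461. 366.] z46 [440. 438.]
```

The side view matches the expected pixel and the tab is at its open position. The wrist blob may include the candle's side wall, so I'll check again with the bright top only.

Run:
```python
from h import *
c=load('wrist'); im=cv2.cvtColor(c['image'],cv2.COLOR_RGB2HSV)
s=load('side'); ims=cv2.cvtColor(s['image'],cv2.COLOR_RGB2HSV)
for c,im,x0,x1,y0,y1,F in((c,im,450,525,105,180,True),(s,ims,330,372,276,305,False)):
    m=cv2.inRange(im,(22,30,195),(45,140,255)); z=np.zeros_like(m); z[y0:y1,x0:x1]=m[y0:y1,x0:x1]
    pts=np.argwhere(z)[:,::-1].astype(np.float32); (e,ax,an)=cv2.fitEllipse(cv2.convexHull(pts))
    w=np.array([ray(c,*p,94,F)[:2] for p in cv2.convexHull(pts)[:,0]]); cc,rr=cv2.minEnclosingCircle(w.astype(np.float32))
    print(len(pts),e,ax,ray(c,*e,94,F)[:2].round(1),'circle',np.round(cc,1),round(rr,1))
```

```text
973 (495.3023986816406, 145.04580688476562) (30.476543426513672, 40.96318817138672) [ 483.9 -302.1] circle [ 483.6 -302.9] 23.0
458 (350.4873352050781, 282.3376159667969) (36.4720344543457, 43.647064208984375) [ 506.  -286.6] circle [ 503.6 -292.8] 45.9
```

The wrist view now gives the top at (483.7,-302.5) against the cell centre at (482.3,-303.3). The side fit merged with a neighbouring stub, so I'm discarding it. Handing in.

```bash
python3 -c "
from station import r
print(r.job_done(), r.sense()['time'])"
```

```text
the job is handed in; nothing more can be done
the job is handed in; nothing more can be done
```

I gauged the spare ivory candle, slid the gauge back open with the candle still standing in it, then stood the candle in the empty holder cell. I handed the job in at about 35 s. The hand-in gives no verdict, so the results below are my own checks.

- **Gauge:** I first felt for the carriage's open stop, then closed it by about 59 mm. From that travel and the rod length in the picture, the pad gave about 7 mm with the candle against the fixed jaw. The jaw force itself was not measured. The resistance I felt rose by less than 2 N, far from the 15 N limit.
- **Carriage:** it went back to within about 0.3 mm of the open stop, and the tab was still there in the side camera afterwards.
- **Candle in the cell:** the wrist camera puts its top about 2 mm from the cell centre. It seated at the expected height with 3.7 N of upward force.
- **Other things:** three of the five short candles were re-measured within about 4 mm of their earlier positions. I did not re-measure the other two, the glass, the vase or the mill; the arm felt no unexpected contact.

**Checks that disagreed:**
- A first wrist measurement of the placed candle was about 12 mm off, because it included the candle's side wall. The repeat using only the bright top agreed.
- An automatic fit in the side view merged with a neighbouring candle, so I discarded it. The raw side pixels did match the expected place.
- My last picture, taken before lowering into the cell, could not be viewed because I had reached the limit of 12. I lowered it watching the force instead.

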